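# Stop the board carrier at the red flip stop

### The arm

A 7-joint arm with a two-finger parallel gripper is mounted at the origin on the work surface. World frame = base frame: x ahead of the robot, y to its left, z up, the work surface at z = 0. Lengths are in m, angles in degrees, forces in N, time in s.
With the tool pointing down it reaches from about 0.425 to 0.875 m from the base axis. Payload 4.7 kg.
Tool frame: the origin (TCP) lies at the very end of the fingers, on their centre line; the grasp point (between the pads) lies 19 mm behind it (env.grasp_offset is the distance from the TCP to the grasp point, in m); z points along the fingers, y is the line along which they close (so a half turn about z gives the same grasp; the last joint's range is limited). The gripper opens to 87 mm and grips with 3 to 60 N. Pads are 19 mm wide; open, the fingers measure 117 mm over their backs; the gripper's body (75 mm by 190 mm) begins 51 mm behind the grasp point.
Start: joints at [-68.921, 18.392, -4.016, 83.108, 1.295, 78.541, -3.26], TCP at [0.225, 0.61, 0.202] pointing down, gripper open.
Joint ranges: [-163.93, 163.93], [-17.29, 119.83], [-79.2, 71.16], [3.27, 140.29], [-89.18, 269.18], [5.43, 117.66], [-154.24, 154.24]. Speed limits (degrees/s): [147.25, 147.25, 180, 180, 180, 180, 180].

### API

Orientations are given as [roll, pitch, yaw] about the fixed x, y, z axes, in that order (R = Rz(yaw) Ry(pitch) Rx(roll)).
In Python, from cell import env gives the robot as it stands. The module is installed in compiled form; this text tells all that it offers.
- The arm moves only by the tool drive_tool, never from a script. Its argument "moves" is one flat list of numbers, 5 for each row, row after row: the shift along the tool's x, y, z in units of 40 mm (1.0 is 40 mm), then the turn about the tool's z in units of 10 degrees (1.0 is 10 degrees), then the finger opening in mm, from 0 to 87. A call has 1 to 5 rows; each row is the pose to reach, as a shift and turn from the pose commanded when the call began, along the tool's axes at that moment; what a row does not reach only later rows make up. A row lasts 1/8 s, in which the tool goes at most 62.5 mm and 10.7 degrees, less where a joint would pass 70% of its speed; a pose out of reach is approached as far as the arm can. A call with a gripper value outside its range is refused whole. The fingers move at their own pace and stop on an object; "squeeze" is the grip in N (left out, the last holds). Time passes only in rows, so rows that repeat a pose let the fingers close. It gives the time, the measured TCP pose, the force, the opening and the grip force at its end, in the units of the state.
- env.get_obs(): the state, without advancing time (a new reading comes with each control period).
- env.read_camera(name): name is "side" or "top" or "wrist"; returns (picture, depth): 384x512x3 uint8, red, green, blue; 384x512 float32, m along the optical axis (not along the pixel's ray), 0 where there is no reading.
- env.camera_model(name): a dict with "K" (3x3 intrinsics, pixels), "rvec" (rotation vector, rad) and "tvec" (3), from world to camera coordinates, as OpenCV has them; the wrist camera has in their place "tool_from_camera" (4x4, takes a point from camera to tool coordinates, whose origin is the TCP and whose axes are the flange's). Camera axes: x right, y down, z forward; pixel columns grow to the right and rows downward; lengths in m; the calibration is good to about 2 mm. A picture is of the moment at which its call begins: read the wrist's pose just before it. camera_model takes no time and is no camera call.
- env.sign_off(): hands the job in; it is judged then, once.
The state is a dict: "time_s": time; "qpos": joint angles; "joint_velocities": joint speeds; "effort": joint torques, N m; "tool_pos": TCP position; "tool_rot": TCP orientation; "force": force on the tool from outside, world axes, zero at the start; "wrist_torque": the same for the moment, N m; "grip_width": finger opening in m; "grasp_force": force on a finger pad.
Only numpy, scipy, OpenCV 4.12 (cv2) and the standard library are available. Lean on these libraries where they do the work, as an engineer would, in place of code of your own. Each camera call takes 0.05 s, during which the arm holds its last target. There are 200 camera calls.

### The job

Set the circuit board up at the soldering position: first flip the red stop flag fully down across the lane, then slide the black carrier with the green board along the lane until it rests against the red flag. Do not lift the carrier out of the lane, and leave the yellow flag standing up.

Things in the scene. Friction and masses are not known exactly. Their poses are not given: they have to be found in the camera images.
- lane: Fixed aluminium strip 480 mm long, 4 mm thick, with two rails (tops 14 mm above the bench, 106 mm apart). Origin on the bench under its centre; y along the lane, x across it, away from the robot. The carrier starts at the +y end and travels to -y. Red and yellow flip stops stand beside the +x rail, axes parallel to the lane's, 90 to 190 mm apart; either may be nearer the carrier.
- red_stop: Fixed steel bracket of the red flip stop: foot 44 x 34 mm, 43 mm high. Origin on the bench straight below the hinge axis, 75 mm to +x of the lane's centre line. The hinge axis runs along y (along the lane), 34 mm above the bench; -x points across the lane.
- red_flag (a joint): Red bar on the bracket: 105 mm from hinge to tip, 12 mm thick along the lane. 0 rad = down, level across the lane (top 40, lower edge 12 mm above bench); 1.57 upright; ends 0 and 2.1. Starts 1.62 to 1.98, leaning away from lane and robot, its back face 6 mm behind the hinge line. Stiff (0.05 N m), stays where left: push it over from behind, press it down. Down, it does not give along the lane.
- yellow_flag (a joint): Angle (rad) of the yellow flag on the other bracket, of the same build and values as the red one. It starts up (1.62 to 1.98); the carrier can pass beside it while it is up.
- carrier: Loose black tray with a green circuit board, about 0.35 kg, in the lane with 3 mm play each side: 100 mm across (x), 120 mm along (y), 24 mm high. At its trailing (+y) end a white upright push tab 60 mm wide, 12 mm thick, rising to 56 mm above the underside, flush with the end. Origin at the centre of the underside, axes as the lane's; the leading end is 60 mm to -y.
Mind the look-alikes: they are no part of the job. What is shaped like the red_stop but blue or purple is not meant.

How it is judged:
By the outcome, as a careful person would: the job done as asked, in the order asked, and still so for the second after the job is handed in, with the robot touching nothing.
It also fails if it takes over 51 s, if anything falls off the work surface, if the arm or the gripper's body presses on something with over 40 N, if the wrist force passes 120 N, or if a joint passes its speed limit or range.

## Working session

There is one attempt and no reset: what is moved stays moved. The work goes in short steps, Python scripts to look and compute and a tool call to move; the robot and the scene stay as the last step left them, time stands still between calls to the robot, and variables do not carry over. Pictures are saved under pics/ and viewed, at most 10 in all, crops included, and the job is handed in when it is done.

Besides the shell and the picture viewer there is one more tool, called after "Emit:" by a JSON object that holds its "name" and its "arguments". drive_tool: Moves the arm, as the interface text tells. Its arguments: {"type":"object","properties":{"moves":{"type":"array","items":{"type":"number"}},"squeeze":{"type":"number"}},"required":["moves"]}

```bash
mkdir -p pics; cat > h.py <<'E'
import numpy as np,cv2
from cell import env
def cloud(name):
    im,d=env.read_camera(name); m=env.camera_model(name); K=np.array(m["K"])
    R=cv2.Rodrigues(np.array(m["rvec"],float))[0]; t=np.array(m["tvec"],float).ravel()
    v,u=np.mgrid[:384,:512]
    P=np.stack([(u-K[0,2])/K[0,0]*d,(v-K[1,2])/K[1,1]*d,d],-1)
    W=(P-t)@R; W[d==0]=np.nan
    return im,W
E
python3 - <<'E'
from h import *
o=env.get_obs();print(o["tool_pos"],o["tool_rot"],o["time_s"])
ims=[]
for n in("top","side"):
    im,W=cloud(n);np.savez("pics/%s.npz"%n,im=im,W=W);cv2.imwrite("pics/%s.png"%n,im[...,::-1])
    hsv=cv2.cvtColor(im,cv2.COLOR_RGB2HSV)
    for c,(a,b) in dict(red=(0,6),yel=(22,34),grn=(45,85),blue=(100,125),pur=(126,160)).items():
        m=cv2.inRange(hsv,(a,110,50),(b,255,255))
        N,L,S,C=cv2.connectedComponentsWithStats(m)
        for i in range(1,N):
            if S[i,4]>60:
                p=W[L==i];p=p[~np.isnan(p[:,0])]
                if len(p): print(n,c,S[i],np.percentile(p,[2,50,98],axis=0).round(3).tolist())
E
```

```text
[0.22504894 0.60915199 0.20054426] [-1.79888795e+02  9.19636065e-03  1.59731684e+02] 0.0
top red [270 137   8  16  89] [[0.559, -0.131, 0.093], [0.572, -0.125, 0.139], [0.585, -0.119, 0.143]]
top yel [141  48  14   7  66] [[0.801, 0.153, 0.032], [0.808, 0.166, 0.035], [0.816, 0.18, 0.039]]
top yel [215 129   9  29 140] [[0.555, -0.015, 0.063], [0.576, -0.009, 0.131], [0.602, -0.003, 0.141]]
top grn [322  19  15  35 340] [[0.816, -0.276, 0.014], [0.855, -0.261, 0.023], [0.895, -0.247, 0.027]]
top grn [ 138  174   43   39 1190] [[0.434, 0.089, 0.027], [0.477, 0.137, 0.03], [0.517, 0.181, 0.033]]
top grn [385 178  42  45 991] [[0.417, -0.484, 0.001], [0.464, -0.441, 0.006], [0.51, -0.4, 0.01]]
top blue [ 467  130   45  115 2318] [[0.383, -0.698, 0.0], [0.552, -0.645, 0.005], [0.617, -0.574, 0.145]]
top blue [458 134   8  53  90] [[0.501, -0.578, -0.002], [0.57, -0.574, 0.004], [0.62, -0.572, 0.026]]
top blue [474 186  15  57 651] [[0.371, -0.634, -0.0], [0.43, -0.618, 0.005], [0.488, -0.573, 0.081]]
top blue [459 190   5  51  84] [[0.373, -0.576, -0.001], [0.427, -0.574, 0.004], [0.488,
[... 1084 characters left out ...]
 0.086, 0.029], [0.475, 0.132, 0.032], [0.518, 0.18, 0.034]]
side grn [375 172  25  12 174] [[0.812, -0.28, 0.011], [0.852, -0.269, 0.024], [0.889, -0.253, 0.029]]
side grn [317 261  48  42 878] [[0.414, -0.486, 0.003], [0.458, -0.445, 0.007], [0.509, -0.403, 0.01]]
side blue [  290     0   222   168 26063] [[2.427, -0.048, -0.633], [2.444, 0.605, -0.229], [2.462, 1.887, 0.187]]
side blue [209 238  45  44 679] [[0.222, -0.279, 0.0], [0.292, -0.26, 0.032], [0.353, -0.229, 0.044]]
side blue [  309   268   203   116 14239] [[0.238, -0.754, 0.015], [0.448, -0.651, 0.084], [0.615, -0.579, 0.146]]
side pur [255 293  61  35 541] [[0.234, -0.463, 0.016], [0.316, -0.441, 0.04], [0.361, -0.43, 0.044]]
```

View pics/top.png

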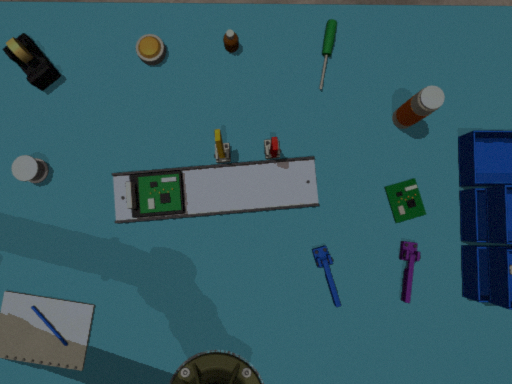

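View pics/side.png

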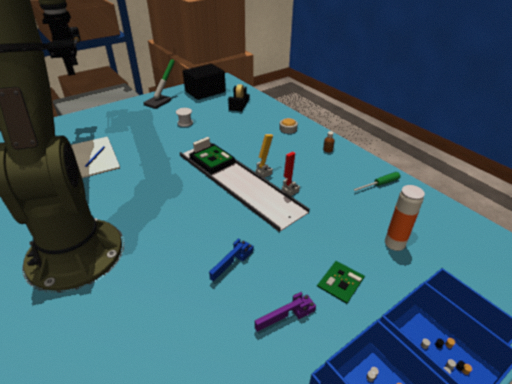

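Top view: the lane spans about (113–318, 160–222), with the carrier at its left (+y) end. The yellow flag at (219,143) is nearer the carrier, and the red flag at (273,145) is beyond it. The side view agrees. The blue and purple stops are decoys.

```bash
cat > m.py <<'E'
from h import *
z=np.load("pics/top.npz");im,W=z["im"],z["W"]
hsv=cv2.cvtColor(im,cv2.COLOR_RGB2HSV)
roi=np.zeros(im.shape[:2],bool);roi[150:230,105:325]=1
wm=roi&(hsv[...,1]<60)&(hsv[...,2]>100)&(W[...,0]<.54)
p=W[wm];p=p[~np.isnan(p[:,0])];p=p[p[:,2]<.015]
print("floor",cv2.minAreaRect((p[:,:2]*1000).astype(np.float32)),np.median(p[:,2]))
lm=roi&~((hsv[...,0]>80)&(hsv[...,0]<110)&(hsv[...,1]>100))&(W[...,2]<.03)&(W[...,2]>-.01)
c=max(cv2.findContours(lm.astype(np.uint8),0,2)[0],key=cv2.contourArea)[:,0]
q=W[c[:,1],c[:,0]];q=q[~np.isnan(q[:,0])]
print("lane",cv2.minAreaRect((q[:,:2]*1000).astype(np.float32)))
g=cv2.inRange(hsv,(45,110,50),(85,255,255))>0;g&=roi
q=W[g];print("board",cv2.minAreaRect((q[:,:2]*1000).astype(np.float32)),cv2.boundingRect(g.astype(np.uint8)))
r=cv2.minAreaRect((p[:,:2]*1000).astype(np.float32))
for n in("top","side"):
    z=np.load(f"pics/{n}.npz");im,W=z["im"],z["W"];h=cv2.cvtColor(im,cv2.COLOR_RGB2HSV)
    near=(W[...,0]>.53)&(W[...,0]<.64)&(W[...,1]>-.16)&(W[...,1]<.03)&(W[...,2]>.045)
    for c,a,b in(("red",0,10),("yel",15,36)):
        m=near&(h[...,0]>=a)&(h[...,0]<=b)&(h[...,1]>100)
        q=W[m];print(n,c,len(q),q.min(0).round(3),q.max(0).round(3))
        for s in np.arange(.05,.15,.02):
            k=q[(q[:,2]>=s)&(q[:,2]<s+.02)]
            if len(k): print("  z%.2f"%s,k.mean(0).round(3),k[:,0].max().round(3),len(k))
    b=(W[...,0]>.53)&(W[...,0]<.64)&(W[...,1]>-.16)&(W[...,1]<.03)&(W[...,2]>.02)&(W[...,2]<.05)
    for lo,hi in((-.17,-.08),(-.05,.04)):
        q=W[b&(W[...,1]>lo)&(W[...,1]<hi)];print(" bracket",q.min(0).round(3),q.max(0).round(3),np.median(q,0).round(3)) if len(q) else 0
    t=(W[...,2]>.045)&(W[...,2]<.075)&(W[...,0]>.4)&(W[...,0]<.53)&(W[...,1]>.1)&(W[...,1]<.3)
    q=W[t];print(" tab",len(q),q.min(0).round(3),q.max(0).round(3),np.median(q,0).round(3)) if len(q) else 0
E
python3 m.py
```

```text
floor ((487.18597412109375, 7.91973876953125), (104.4065933227539, 479.79376220703125), 5.280295372009277) 0.004074708315659136
lane ((493.80389404296875, 9.047164916992188), (132.34336853027344, 484.6183166503906), 5.281466007232666)
board ((475.51885986328125, 134.90997314453125), (85.06246948242188, 95.19534301757812), 5.433255195617676) (138, 174, 43, 39)
top red 124 [ 0.554 -0.132  0.047] [ 0.585 -0.119  0.143]
  z0.05 [ 0.567 -0.122  0.062] 0.577 5
  z0.07 [ 0.558 -0.124  0.082] 0.565 14
  z0.09 [ 0.562 -0.124  0.101] 0.573 9
  z0.11 [ 0.566 -0.124  0.12 ] 0.583 17
  z0.13 [ 0.572 -0.125  0.139] 0.585 78
top yel 169 [ 0.554 -0.016  0.045] [ 0.603 -0.002  0.142]
  z0.05 [ 0.566 -0.015  0.051] 0.566 1
  z0.07 [ 0.558 -0.011  0.08 ] 0.57 26
  z0.09 [ 0.565 -0.011  0.1  ] 0.577 35
  z0.11 [ 0.573 -0.01   0.122] 0.603 31
  z0.13 [ 0.587 -0.008  0.136] 0.603 74
 bracket [ 0.562 -0.143  0.02 ] [ 0.603 -0.106  0.047] [ 0.576 -0.116  0.037]
 bracket [ 0.552 -0.028  0.02 ] [0.595 0.009 0.049] [ 0.564 -0.015  0.038]
 tab 190 [0.44  0.187 0.045] [0.499 0.202 0.065] [0.469 0.194 0.059]
side red 177 [ 0.554 -0.135  0.045] [ 0.581 -0.125  0.142]
  z0.05 [ 0.57 -0.13  0.06] 0.578 21
  z0.07 [ 0.565 -0.132  0.081] 0.577 37
  z0.09 [ 0.565 -0.131  0.099] 0.58 41
  z0.11 [ 0.567 -0.132  0.12 ] 0.58 41
  z0.13 [ 0.568 -0.131  0.137] 0.581 33
side yel 203 [ 0.553 -0.019  0.045] [ 0.601 -0.006  0.142]
  z0.05 [ 0.568 -0.013  0.06 ] 0.579 23
  z0.07 [ 0.567 -0.014  0.081] 0.584 45
  z0.09 [ 0.573 -0.014  0.1  ] 0.589 49
  z0.11 [ 0.58  -0.013  0.12 ] 0.601 48
  z0.13 [ 0.584 -0.012  0.135] 0.601 30
 bracket [ 0.563 -0.145  0.02 ] [ 0.606 -0.111  0.05 ] [ 0.571 -0.133  0.033]
 bracket [ 0.55  -0.029  0.02 ] [0.594 0.005 0.049] [ 0.561 -0.016  0.034]
 tab 104 [0.439 0.186 0.045] [0.5   0.209 0.064] [0.466 0.191 0.057]
```

```bash
python3 -c "
import cv2
a=cv2.imread('pics/top.png')[120:230,100:330];cv2.imwrite('pics/c1.png',cv2.resize(a,None,fx=3.4,fy=3.4,interpolation=2))"
```

```text
(no output)
```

View pics/c1.png

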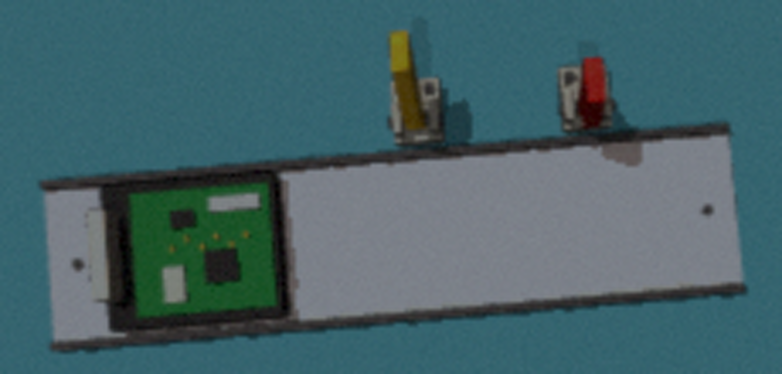

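Emit:
{"name": "drive_tool", "arguments": {"moves": [-1.13,-0.985,0,-0.5,0,-2.26,-1.97,0,-1.1,0,-3.39,-2.955,0,-1.7,0,-4.52,-3.94,0,-2.2,0,-5.65,-4.93,0,-2.56,0], "squeeze": 20}}

```text
time_s: 0.72
tool_pos: [0.3696, 0.3444, 0.2014]
tool_rot: [-180.0, -0.0, -174.5]
force: [0.2, 0.2, 0.6]
grip_width: 0.0447
grasp_force: 0.0
```

Emit:
{"name": "drive_tool", "arguments": {"moves": [-0.6,-1.4,0,0,0,-1.2,-2.8,0,0,0,-1.8,-4.2,0,0,0,-2.4,-5.6,0,0,0,-3.0,-7.0,0,0,0]}}

```text
time_s: 1.35
tool_pos: [0.5148, 0.0771, 0.2015]
tool_rot: [180.0, 0.0, -174.7]
force: [0.3, -0.2, -0.3]
grip_width: 0.0014
grasp_force: 0.0
```

Emit:
{"name": "drive_tool", "arguments": {"moves": [-0.58,-1.3,0,0,0,-1.16,-2.6,0,0,0,-1.74,-3.9,0,0,0,-2.28,-5.2,0,0,0,-2.28,-5.2,0,0,0]}}

```text
time_s: 1.98
tool_pos: [0.6243, -0.1261, 0.2006]
tool_rot: [-179.8, -0.1, -175.1]
force: [-0.6, 0.1, -0.3]
grip_width: 0.0003
grasp_force: 0.0
```

Emit:
{"name": "drive_tool", "arguments": {"moves": [0,0.08,1.1,0,0,0,0.08,2.2,0,0,0.7,0.08,2.2,0,0,1.3,0.08,2.25,0,0,1.85,0.08,2.4,0,0]}}

```text
time_s: 2.6
tool_pos: [0.5497, -0.1219, 0.1054]
tool_rot: [179.9, 0.0, -174.6]
force: [0.3, 0.3, 0.7]
grip_width: 0.0003
grasp_force: 0.2
```

Emit:
{"name": "drive_tool", "arguments": {"moves": [0.45,0,0.25,0,0,0.78,0,0.65,0,0,1.02,0,1.13,0,0,1.12,0,1.5,0,0,1.12,0,1.6,0,0]}}

```text
time_s: 3.22
tool_pos: [0.5051, -0.1268, 0.0407]
tool_rot: [180.0, -0.1, -174.6]
force: [-0.4, -0.7, -0.2]
grip_width: 0.0004
grasp_force: 0.1
```

Emit:
{"name": "drive_tool", "arguments": {"moves": [0,0,0.05,0,0,0,0,0.1,0,0,0,0,0.15,0,0,0,0,0.15,0,0]}}

```text
time_s: 3.72
tool_pos: [0.506, -0.1277, 0.0357]
tool_rot: [180.0, 0.0, -174.7]
force: [-0.2, 0.0, 0.1]
grip_width: 0.0004
grasp_force: 0.0
```

```bash
python3 - <<'E'
from h import *
a,W=cloud("top");b,V=cloud("side")
f=lambda i,y,x:cv2.resize(i[y:y+110,x:x+150],(600,300) if 0 else None,fx=2.6,fy=2.6) if 0 else cv2.resize(i[y:y+130,x:x+170],None,fx=2.3,fy=2.3)
cv2.imwrite("pics/c2.png",np.hstack([f(a,110,170),f(b,110,200)])[...,::-1])
print(env.get_obs()["tool_pos"])
E
```

```text
[ 0.50610698 -0.12768452  0.03576609]
```

View pics/c2.png

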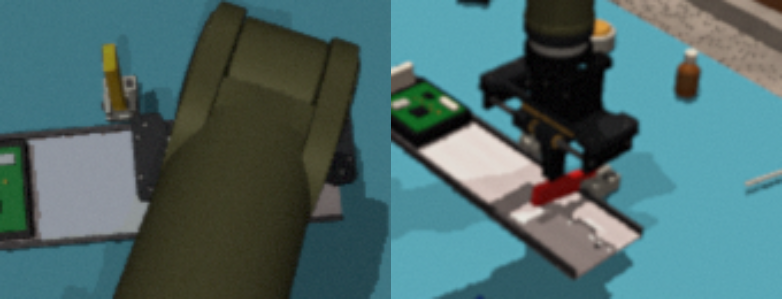

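The right half shows the red flag swung over the lane around (560,188), under or beside the fingers, and yellow still up. I'll measure its slope.

```bash
cat > red.py <<'E'
from h import *
im,W=cloud("side");h=cv2.cvtColor(im,cv2.COLOR_RGB2HSV)
m=(W[...,0]>.4)&(W[...,0]<.62)&(W[...,1]>-.2)&(W[...,1]<-.07)&(W[...,2]>.008)&((h[...,0]<8)|(h[...,0]>174))&(h[...,1]>120)
r=W[m]-[.4872,.0079,0];c,s=np.cos(.0922),np.sin(.0922)
L=np.c_[r[:,0]*c+r[:,1]*s,-r[:,0]*s+r[:,1]*c,r[:,2]]
for x in np.arange(-.06,.1,.015):
    k=L[(L[:,0]>=x)&(L[:,0]<x+.015)]
    if len(k)>2: print(x.round(3),len(k),"y",k[:,1].min().round(3),k[:,1].max().round(3),"z",k[:,2].min().round(3),k[:,2].max().round(3))
t=np.array(env.get_obs()["tool_pos"])-[.4872,.0079,0];print("tool",t[0]*c+t[1]*s,-t[0]*s+t[1]*c,t[2],env.get_obs()["time_s"])
E
python3 red.py
```

```text
-0.045 12 y -0.148 -0.132 z 0.038 0.238
-0.03 51 y -0.167 -0.13 z 0.035 0.227
-0.015 42 y -0.186 -0.137 z 0.031 0.176
0.0 41 y -0.186 -0.141 z 0.027 0.237
0.015 39 y -0.186 -0.139 z 0.028 0.226
0.03 31 y -0.149 -0.14 z 0.024 0.052
0.045 10 y -0.148 -0.136 z 0.011 0.047
0.06 9 y -0.148 -0.128 z 0.011 0.041
tool 0.0062976110219100274 -0.13676556110073104 0.03576254413654048 3.875
```

Emit:
{"name": "drive_tool", "arguments": {"moves": [0,0,-0.6,0,0,0,0,-1.2,0,0,0,-0.15,-1.2,0,0,0,-0.15,-1.2,0,0]}}

```text
time_s: 4.38
tool_pos: [0.5061, -0.1342, 0.0831]
tool_rot: [-180.0, -0.0, -174.7]
force: [-0.2, 0.2, -0.2]
grip_width: -0.0
grasp_force: 0.0
```

```bash
python3 red.py; python3 - <<'E'
from h import *
a,_=env.read_camera("wrist");b,V=cloud("side")
cv2.imwrite("pics/c3.png",np.hstack([cv2.resize(a,(420,315)),cv2.resize(b[120:225,230:350],(360,315))])[...,::-1])
E
```

```text
-0.045 15 y -0.162 -0.137 z 0.037 0.28
-0.03 44 y -0.194 -0.138 z 0.036 0.268
-0.015 39 y -0.192 -0.141 z 0.032 0.277
0.0 45 y -0.194 -0.138 z 0.028 0.282
0.015 39 y -0.192 -0.134 z 0.026 0.254
0.03 32 y -0.148 -0.139 z 0.024 0.051
0.045 22 y -0.148 -0.136 z 0.012 0.049
0.06 22 y -0.153 -0.131 z 0.015 0.046
tool 0.005408493281675477 -0.14284977428767087 0.08274999971468758 4.425
```

View pics/c3.png

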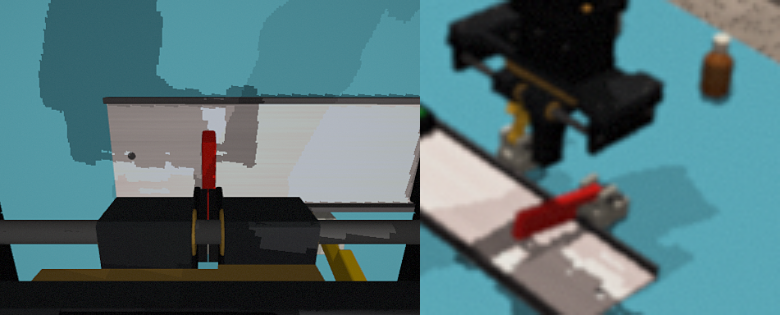

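The fingers are now in line with the red flag (wrist view: flag at (208,160), finger split at column 208). It's still tilted about 0.2 rad, so I'll press it down.

Emit:
{"name": "drive_tool", "arguments": {"moves": [0,0,0.5,0,0,0,0,0.8,0,0,0,0,1.0,0,0,0,0,1.1,0,0,0,0,1.1,0,0]}}

```text
time_s: 5.15
tool_pos: [0.5065, -0.1337, 0.0396]
tool_rot: [-180.0, -0.0, -174.7]
force: [-0.2, -0.3, 0.6]
grip_width: 0.0
grasp_force: 0.0
```

Emit:
{"name": "drive_tool", "arguments": {"moves": [0,0,0.04,0,0,0,0,0.08,0,0,0,0,0.1,0,0,0,0,0.1,0,0]}}

```text
time_s: 5.65
tool_pos: [0.5065, -0.1336, 0.0357]
tool_rot: [180.0, 0.0, -174.7]
force: [-0.3, 0.8, 1.2]
grip_width: 0.0005
grasp_force: 0.0
```

```bash
python3 red.py
```

```text
-0.045 12 y -0.147 -0.138 z 0.036 0.225
-0.03 49 y -0.171 -0.128 z 0.033 0.236
-0.015 41 y -0.191 -0.14 z 0.031 0.214
0.0 35 y -0.192 -0.144 z 0.027 0.209
0.015 38 y -0.193 -0.143 z 0.027 0.226
0.03 30 y -0.149 -0.138 z 0.024 0.05
0.045 12 y -0.147 -0.135 z 0.012 0.047
tool 0.006247642699963174 -0.14266745669423667 0.035706573851354596 5.7
```

Emit:
{"name": "drive_tool", "arguments": {"moves": [0,0,-0.6,0,0,0,0,-1.2,0,0,0,0,-1.2,0,0]}}

```text
time_s: 6.08
tool_pos: [0.5082, -0.134, 0.0854]
tool_rot: [-180.0, 0.2, -174.7]
force: [1.3, 0.6, 0.2]
grip_width: 0.0004
grasp_force: 0.0
```

```bash
cat > wr.py <<'E'
from h import *
o=env.get_obs();im,d=env.read_camera("wrist");m=env.camera_model("wrist");K=np.array(m["K"]);T=np.array(m["tool_from_camera"])
v,u=np.mgrid[:384,:512];P=np.stack([(u-K[0,2])/K[0,0]*d,(v-K[1,2])/K[1,1]*d,d],-1)@T[:3,:3].T+T[:3,3]
P[d==0]=np.nan
h=cv2.cvtColor(im,cv2.COLOR_RGB2HSV);M=((h[...,0]<8)|(h[...,0]>174))&(h[...,1]>150)&(h[...,2]>60)
N,L,S,C=cv2.connectedComponentsWithStats(M.astype(np.uint8));i=1+S[1:,4].argmax();print(S[i],o["tool_pos"],T.round(3).tolist())
q=P[L==i]
for x in np.arange(-.08,.08,.01):
    k=q[(q[:,0]>=x)&(q[:,0]<x+.01)]
    if len(k)>3:print("toolx",x.round(3),len(k),"y",np.percentile(k[:,1],[3,50,97]).round(4),"worldz",np.round(o["tool_pos"][2]-np.percentile(k[:,2],[3,50,97]),4))
E
python3 wr.py; python3 red.py
```

```text
[ 247  155   17  113 1293] [ 0.50816781 -0.13395546  0.08542273] [[-0.001, -0.96, -0.281, 0.077], [1.0, -0.001, -0.0, 0.0], [0.0, -0.281, 0.96, -0.182], [0.0, 0.0, 0.0, 1.0]]
toolx -0.02 66 y [-0.0042  0.0009  0.0067] worldz [0.052  0.0506 0.0491]
toolx -0.01 191 y [-0.0041  0.0009  0.0066] worldz [0.0535 0.052  0.0502]
toolx -0.0 279 y [-0.004   0.0007  0.0065] worldz [0.1297 0.0547 0.0526]
toolx 0.01 216 y [-0.0039  0.0016  0.007 ] worldz [0.0576 0.0562 0.0545]
toolx 0.02 232 y [-0.0038  0.0015  0.0069] worldz [0.0595 0.0581 0.0567]
toolx 0.03 301 y [-0.0038  0.0015  0.0064] worldz [0.0603 0.0523 0.0363]
-0.045 15 y -0.169 -0.137 z 0.037 0.281
-0.03 55 y -0.188 -0.125 z 0.035 0.285
-0.015 33 y -0.154 -0.14 z 0.031 0.158
0.0 40 y -0.192 -0.136 z 0.028 0.25
0.015 39 y -0.193 -0.138 z 0.027 0.273
0.03 32 y -0.192 -0.139 z 0.024 0.275
0.045 20 y -0.148 -0.137 z 0.013 0.047
0.06 24 y -0.152 -0.13 z 0.014 0.046
tool 0.00607116189677445 -0.14250649046834413 0.08334696632324716 6.175
```

Emit:
{"name": "drive_tool", "arguments": {"moves": [0,0,0.6,0,0,0,0,1.1,0,0,0,0,1.25,0,0,0,0,1.35,0,0,0,0,1.35,0,0]}}

```text
time_s: 6.8
tool_pos: [0.5066, -0.1337, 0.0298]
tool_rot: [-180.0, 0.0, -174.7]
force: [0.5, 0.1, 0.1]
grip_width: 0.0006
grasp_force: 0.0
```

```bash
python3 wr.py; python3 red.py|grep " 0.0\|^0\|tool"; python3 - <<'E'
from h import *
b,V=cloud("side")
cv2.imwrite("pics/c4.png",cv2.resize(b[120:225,230:350],(720,600),interpolation=2)[...,::-1])
E
```

```text
[ 244  171   22   97 1283] [ 0.50663806 -0.13370659  0.02975444] [[-0.001, -0.96, -0.281, 0.077], [1.0, -0.001, -0.0, 0.0], [0.0, -0.281, 0.96, -0.182], [0.0, 0.0, 0.0, 1.0]]
toolx -0.0 92 y [-0.0042  0.0002  0.0046] worldz [0.074  0.0601 0.0476]
toolx 0.01 353 y [-0.0046  0.0008  0.0062] worldz [0.0504 0.0492 0.0477]
toolx 0.02 368 y [-0.0045  0.0008  0.0061] worldz [0.0516 0.0502 0.0488]
toolx 0.03 464 y [-0.0043  0.0008  0.006 ] worldz [0.052  0.0455 0.027 ]
-0.045 12 y -0.164 -0.138 z 0.031 0.216
-0.03 56 y -0.192 -0.13 z 0.027 0.231
-0.015 37 y -0.152 -0.139 z 0.026 0.057
0.0 35 y -0.191 -0.145 z 0.025 0.167
0.015 39 y -0.193 -0.143 z 0.023 0.223
0.03 34 y -0.149 -0.139 z 0.02 0.048
0.045 9 y -0.147 -0.138 z 0.016 0.046
tool 0.006691754219231636 -0.1428505647034806 0.030205188156581346 6.9
```

View pics/c4.png

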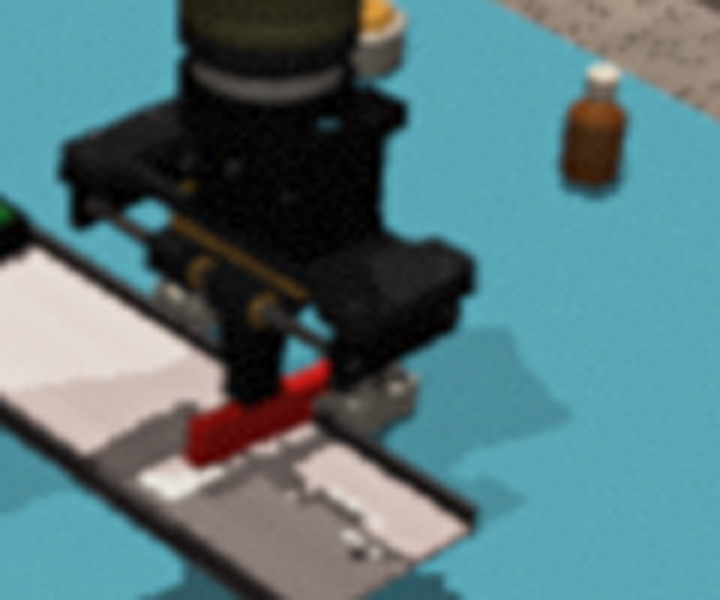

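The fingertip is on top of the flag and pushing it down. The real tip sits about 18 mm above the reported TCP. I'll keep pressing to the stop.

Emit:
{"name": "drive_tool", "arguments": {"moves": [0,0,0.08,0,0,0,0,0.15,0,0,0,0,0.2,0,0,0,0,0.2,0,0]}}

```text
time_s: 7.45
tool_pos: [0.5063, -0.1336, 0.0214]
tool_rot: [180.0, -0.0, -174.7]
force: [-0.9, -0.2, -0.4]
grip_width: 0.0002
grasp_force: 0.0
```

Emit:
{"name": "drive_tool", "arguments": {"moves": [0,0,0.03,0,0,0,0,0.05,0,0,0,0,0.05,0,0]}}

```text
time_s: 7.82
tool_pos: [0.5065, -0.1336, 0.0196]
tool_rot: [180.0, 0.0, -174.7]
force: [-0.1, 0.6, 0.0]
grip_width: 0.0006
grasp_force: 0.0
```

Emit:
{"name": "drive_tool", "arguments": {"moves": [0,0,0.03,0,0,0,0,0.05,0,0,0,0,0.05,0,0]}}

```text
time_s: 8.2
tool_pos: [0.5066, -0.1336, 0.0193]
tool_rot: [179.9, 0.0, -174.7]
force: [-4.9, 0.6, 13.0]
grip_width: 0.0005
grasp_force: 6.7
```

```bash
python3 wr.py; python3 red.py|cut -c1-80
```

```text
[ 244  173   22   95 1252] [ 0.50662842 -0.1336435   0.01927745] [[-0.001, -0.96, -0.281, 0.077], [1.0, -0.001, -0.0, 0.0], [0.0, -0.281, 0.96, -0.182], [0.0, 0.0, 0.0, 1.0]]
toolx -0.0 93 y [-0.0037  0.0002  0.0036] worldz [0.0642 0.0564 0.038 ]
toolx 0.01 368 y [-0.0046  0.0008  0.0061] worldz [0.0401 0.0391 0.0378]
toolx 0.02 375 y [-0.0045  0.0008  0.0061] worldz [0.0402 0.0391 0.0378]
toolx 0.03 412 y [-0.0043  0.0008  0.0061] worldz [0.04   0.0372 0.0148]
-0.045 11 y -0.161 -0.139 z 0.019 0.203
-0.03 45 y -0.192 -0.127 z 0.016 0.222
-0.015 42 y -0.191 -0.138 z 0.015 0.169
0.0 37 y -0.194 -0.145 z 0.015 0.219
0.015 31 y -0.192 -0.142 z 0.015 0.207
0.03 35 y -0.149 -0.136 z 0.014 0.044
0.045 10 y -0.148 -0.135 z 0.009 0.041
tool 0.0062943608429896925 -0.14275259263832266 0.019272186058220134 8.3
```

Red flag is level (top at 40 mm) with 13 N against the stop. Next I'll raise and go behind the carrier.

Emit:
{"name": "drive_tool", "arguments": {"moves": [0,0,-1.2,0,0,0,0,-2.4,0,0,0,1,-3.4,0,0,0,2.4,-3.4,0,0,0,3.8,-3.4,0,0]}}

```text
time_s: 8.93
tool_pos: [0.4926, 0.0193, 0.1546]
tool_rot: [180.0, 0.1, -174.7]
force: [0.6, 1.1, -1.2]
grip_width: 0.0006
grasp_force: 0.0
```

Emit:
{"name": "drive_tool", "arguments": {"moves": [0.05,1.4,0,0,0,0.1,2.8,0,0,0,0.15,4.2,0,0,0,0.15,5.7,0,0,0,0.15,5.7,0,0,0]}}

```text
time_s: 9.55
tool_pos: [0.4632, 0.25, 0.1533]
tool_rot: [179.9, -0.0, -174.1]
force: [0.7, -1.1, -0.7]
grip_width: 0.0004
grasp_force: 0.0
```

```bash
python3 red.py|tail -1; python3 m.py | grep tab
```

```text
tool -0.0008424012903872242 0.2395352944378609 0.1532957748868624 9.6
 tab 190 [0.44  0.187 0.045] [0.499 0.202 0.065] [0.469 0.194 0.059]
 tab 104 [0.439 0.186 0.045] [0.5   0.209 0.064] [0.466 0.191 0.057]
```

Emit:
{"name": "drive_tool", "arguments": {"moves": [0,0,1.2,0,0,0,0,2.4,0,0,0,0,3.2,0,0,0,0,3.45,0,0,0,-0.4,3.45,0,0]}}

```text
time_s: 10.22
tool_pos: [0.467, 0.2279, 0.0159]
tool_rot: [-180.0, 0.0, -174.6]
force: [-0.5, -0.1, 0.7]
grip_width: 0.0008
grasp_force: 0.0
```

Emit:
{"name": "drive_tool", "arguments": {"moves": [0,-0.3,0,0,0,0,-0.6,0,0,0,0,-0.9,0,0,0,0,-1.2,0,0,0,0,-1.5,0,0,0]}}

```text
time_s: 10.85
tool_pos: [0.4735, 0.1697, 0.0171]
tool_rot: [179.8, 0.2, -174.6]
force: [0.1, 5.9, 6.0]
grip_width: 0.0001
grasp_force: 3.2
```

```bash
python3 red.py|tail -1; python3 - <<'E'
from h import *
a,_=cloud("top");b,V=cloud("side")
cv2.imwrite("pics/c5.png",np.hstack([cv2.resize(a[110:240,100:330],(420,238)),cv2.resize(b[110:240,170:340],(311,238))])[...,::-1])
E
```

```text
tool 0.0010860783732827093 0.1598199115280372 0.016793587278092582 10.9
```

View pics/c5.png

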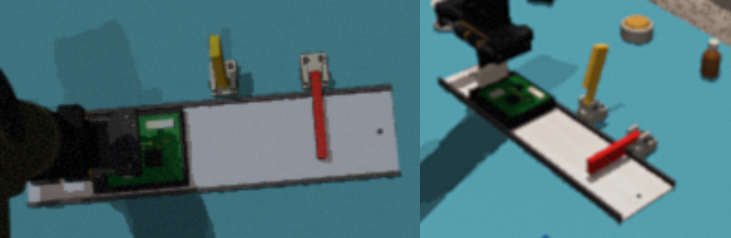

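Carrier is moving, red down, yellow up. The 6 N vertical force is odd, so I'll check the carrier's pose and tilt.

```bash
cat > car.py <<'E'
from h import *
c,s=np.cos(.0922),np.sin(.0922)
for n in("top","side"):
    im,W=cloud(n);h=cv2.cvtColor(im,cv2.COLOR_RGB2HSV)
    r=W-[.4872,.0079,0];L=np.stack([r[...,0]*c+r[...,1]*s,-r[...,0]*s+r[...,1]*c,r[...,2]],-1)
    box=(abs(L[...,0])<.048)&(L[...,1]>-.2)&(L[...,1]<.24)&(L[...,2]<.075)
    g=L[box&(h[...,0]>45)&(h[...,0]<85)&(h[...,1]>110)]
    A=np.c_[g[:,:2],np.ones(len(g))];print(n,"board",np.percentile(g,[1,99],axis=0).round(3).tolist(),"plane",np.linalg.lstsq(A,g[:,2],rcond=None)[0].round(4))
    k=L[box&(L[...,2]>.012)&(h[...,2]<70)];print(" black y",np.percentile(k[:,1],[1,5,50,99]).round(3),"zmed",np.median(k[:,2]).round(3))
    w=L[box&(L[...,2]>.035)&(h[...,1]<70)&(h[...,2]>90)];
    if len(w):print(" tab",len(w),np.percentile(w,[2,50,98],axis=0).round(3).tolist())
    f=L[(abs(L[...,0])<.02)&(L[...,2]>.03)&(L[...,2]<.045)&((h[...,0]<8)|(h[...,0]>174))&(h[...,1]>120)]
    if len(f):print(" red",np.percentile(f,[2,98],axis=0).round(3).tolist())
E
python3 car.py;python3 -c "
from cell import env;o=env.get_obs();print(o['force'],o['wrist_torque'],o['tool_pos'])"
```

```text
top board [[-0.044, 0.036, 0.026], [0.042, 0.13, 0.034]] plane [0.0044 0.0022 0.0299]
 black y [0.031 0.032 0.065 0.147] zmed 0.029
 tab 10 [[0.025, 0.046, 0.035], [0.027, 0.053, 0.036], [0.035, 0.075, 0.038]]
 red [[-0.019, -0.146, 0.035], [0.02, -0.089, 0.043]]
side board [[-0.046, 0.032, 0.027], [0.045, 0.137, 0.035]] plane [-0.0048  0.0346  0.0285]
 black y [0.03  0.031 0.078 0.163] zmed 0.031
 tab 85 [[-0.032, -0.137, 0.035], [-0.013, 0.14, 0.048], [0.036, 0.155, 0.061]]
 red [[-0.019, -0.149, 0.03], [0.019, -0.139, 0.043]]
[0.05265003 0.07643357 0.10097416] [0.01478495 0.04935866 0.05285631] [0.47179489 0.16748569 0.0152176 ]
```

Carrier is flat with its leading end at y≈0.030. The flag face is at about -0.137, so there are roughly 166 mm to go.

Emit:
{"name": "drive_tool", "arguments": {"moves": [0,-0.25,0,0,0,0,-0.5,0,0,0,0,-0.75,0,0,0,0,-1.0,0,0,0,0,-1.25,0,0,0]}}

```text
time_s: 11.72
tool_pos: [0.4769, 0.1179, 0.0156]
tool_rot: [-180.0, -0.0, -174.7]
force: [0.4, 0.7, -0.1]
grip_width: 0.0004
grasp_force: 0.8
```

Emit:
{"name": "drive_tool", "arguments": {"moves": [0,-0.25,0,0,0,0,-0.5,0,0,0,0,-0.75,0,0,0,0,-1.0,0,0,0,0,-1.25,0,0,0]}}

```text
time_s: 12.35
tool_pos: [0.4816, 0.0683, 0.0157]
tool_rot: [180.0, 0.0, -174.7]
force: [-0.2, 1.3, -0.6]
grip_width: 0.0002
grasp_force: 0.8
```

Emit:
{"name": "drive_tool", "arguments": {"moves": [0,-0.25,0,0,0,0,-0.5,0,0,0,0,-0.75,0,0,0,0,-0.95,0,0,0,0,-1.1,0,0,0]}}

```text
time_s: 12.98
tool_pos: [0.4857, 0.0246, 0.0157]
tool_rot: [180.0, 0.0, -174.7]
force: [-0.2, 1.6, -1.3]
grip_width: 0.0001
grasp_force: 0.8
```

```bash
python3 red.py|tail -1; python3 car.py
```

```text
tool 3.2405550998582805e-05 0.015868192840195167 0.015670332522337523 13.025
top board [[-0.042, -0.108, 0.026], [0.043, -0.013, 0.034]] plane [0.0023 0.0009 0.0301]
 black y [-0.112 -0.11  -0.084  0.004] zmed 0.029
 tab 9 [[0.027, -0.1, 0.035], [0.031, -0.095, 0.036], [0.035, -0.079, 0.037]]
 red [[-0.019, -0.146, 0.036], [0.019, -0.135, 0.043]]
side board [[-0.044, -0.112, 0.027], [0.045, -0.013, 0.035]] plane [0.0052 0.0128 0.032 ]
 black y [-0.114 -0.113 -0.064  0.019] zmed 0.031
 tab 139 [[-0.031, -0.102, 0.035], [-0.011, -0.004, 0.047], [0.032, 0.026, 0.064]]
 red [[-0.019, -0.149, 0.031], [0.02, -0.136, 0.043]]
```

Emit:
{"name": "drive_tool", "arguments": {"moves": [0,-0.12,0,0,0,0,-0.24,0,0,0,0,-0.36,0,0,0,0,-0.44,0,0,0,0,-0.5,0,0,0]}}

```text
time_s: 13.75
tool_pos: [0.4876, 0.0051, 0.0157]
tool_rot: [180.0, 0.0, -174.7]
force: [-0.9, 1.1, -0.4]
grip_width: 0.0002
grasp_force: 1.1
```

Emit:
{"name": "drive_tool", "arguments": {"moves": [0,-0.03,0,0,0,0,-0.06,0,0,0,0,-0.09,0,0,0]}}

```text
time_s: 14.12
tool_pos: [0.4879, 0.0017, 0.0157]
tool_rot: [180.0, 0.0, -174.7]
force: [0.5, 2.6, -0.0]
grip_width: 0.0007
grasp_force: 1.5
```

Emit:
{"name": "drive_tool", "arguments": {"moves": [0,-0.03,0,0,0,0,-0.06,0,0,0]}}

```text
time_s: 14.38
tool_pos: [0.4885, 0.0013, 0.0159]
tool_rot: [179.9, 0.1, -174.6]
force: [-0.1, 8.5, 0.2]
grip_width: 0.0004
grasp_force: 4.1
```

Emit:
{"name": "drive_tool", "arguments": {"moves": [0,-0.02,0,0,0,0,-0.04,0,0,0]}}

```text
time_s: 14.62
tool_pos: [0.4886, 0.0013, 0.016]
tool_rot: [179.8, 0.1, -174.6]
force: [-0.4, 10.3, 1.3]
grip_width: 0.0006
grasp_force: 5.5
```

Firm contact: force is rising and the tool has stopped moving. I'll back off gently, then raise and check.

Emit:
{"name": "drive_tool", "arguments": {"moves": [0,0.1,0,0,0,0,0.4,0,0,0,0,0.8,0,0,0,0,0.8,-1.2,0,0,0,0.8,-2.4,0,0]}}

```text
time_s: 15.25
tool_pos: [0.4845, 0.0302, 0.1123]
tool_rot: [-180.0, -0.1, -174.6]
force: [1.2, -0.0, 0.6]
grip_width: 0.0005
grasp_force: 0.0
```

Emit:
{"name": "drive_tool", "arguments": {"moves": [0,0.7,-1.2,0,0,0,2,-2,0,0,0,3.4,-2,0,0,0,4.8,-2,0,0,0,4.8,-2,0,0]}}

```text
time_s: 15.88
tool_pos: [0.4652, 0.2266, 0.1913]
tool_rot: [179.9, -0.0, -174.1]
force: [0.6, 0.2, -0.2]
grip_width: 0.0005
grasp_force: 0.0
```

```bash
python3 car.py; python3 - <<'E'
from h import *
a,_=cloud("top");b,V=cloud("side")
cv2.imwrite("pics/c6.png",np.hstack([cv2.resize(a[110:240,100:330],(420,238)),cv2.resize(b[110:240,170:340],(311,238))])[...,::-1])
E
```

```text
top board [[-0.041, -0.13, 0.026], [0.043, -0.035, 0.034]] plane [-0.0012  0.002   0.0301]
 black y [-0.135 -0.133 -0.073 -0.017] zmed 0.029
 tab 160 [[-0.028, -0.11, 0.035], [0.001, -0.022, 0.06], [0.034, -0.015, 0.063]]
 red [[-0.019, -0.146, 0.035], [0.02, -0.135, 0.044]]
side board [[-0.043, -0.129, 0.028], [0.046, -0.034, 0.035]] plane [ 0.0061 -0.0009  0.0314]
 black y [-0.136 -0.134 -0.079 -0.02 ] zmed 0.03
 tab 123 [[-0.03, -0.122, 0.035], [-0.006, -0.026, 0.057], [0.033, -0.016, 0.063]]
 red [[-0.019, -0.149, 0.03], [0.02, -0.138, 0.043]]
```

View pics/c6.png

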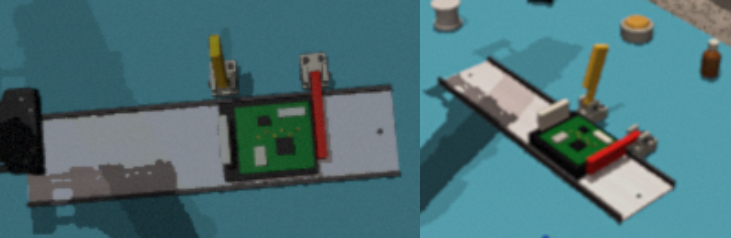

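The carrier rests flat against the red flag, which is down at (320,120). Yellow is up at (217,62) and the robot is clear.

```bash
python3 -c "
from cell import env;print(env.sign_off())"
```

```text
the job is handed in; nothing more can be done
None
```

The job is handed in (no verdict was returned): the red flag was flipped fully down first, the carrier was then slid along the lane until it rested against it, and the yellow flag is still standing; about 16 s of the 51 s were used.

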